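Unlock the gauge case with the tipped fork key

ROBOT

A 6-joint arm with a two-finger parallel gripper is mounted at the origin on the work surface. World frame = base frame: x ahead of the robot, y to its left, z up, the work surface at z = 0. Lengths are in mm, angles in rad, forces in N, time in s.
With the tool pointing down it reaches from about 275 to 1000 mm from the base axis. Payload 8.4 kg.
Tool frame: the origin (TCP) lies at the very end of the fingers, on their centre line; the grasp point (between the pads) lies behind it (r.grip_point_offset is the x of the grasp point in the tool frame, in mm); x points along the fingers, z is the direction in which the jaws open and shut, and the axes are right-handed (so a half turn about x gives the same grasp; the last joint's range is limited). The gripper opens to 85 mm and grips with 20 to 120 N. Pads are 22 mm wide; open, the fingers measure 114 mm over their backs; the gripper's body (76 mm by 85 mm) begins 54 mm behind the grasp point. The pads swing forward as they close: fully open they stand 13 mm farther back than shut.
Start: joints at [-1.211, 0.353, 1.633, -0, 1.155, -0.002], TCP at [221.223, -584.541, 231.281] pointing down, gripper open.
Joint ranges: [-2.63, 2.63], [-0.92, 2.1], [0.06, 2.66], [-1.3, 4.44], [0, 2.69], [-3.02, 3.02]. Speed limits (rad/s): [2.22, 2.22, 2.79, 3.14, 3.14, 3.14].

INTERFACE

Orientations are given as [roll, pitch, yaw] about the fixed x, y, z axes, in that order (R = Rz(yaw) Ry(pitch) Rx(roll)).
In Python, from rig import r, vision, order gives the robot as it stands. The module is installed in compiled form; this text tells all that it offers.
- The arm moves only by the tool step_arm, never from a script. Its argument "rows" is a list of rows, each a list of 7 numbers: the shift along the world's x, y, z in mm, then the turn, a rotation vector about the world's x, y, z in rad, then the finger opening in mm, from 0 to 85.4. A call has exactly 8 rows; each row is the pose to reach, as a shift and turn from the pose measured when the call began; what a row does not reach only later rows make up. A row lasts 1/8 s, in which the tool goes at most 62.5 mm and 10.7 degrees, less where a joint would pass 70% of its speed; a pose out of reach is approached as far as the arm can. A call with a gripper value outside its range is refused whole. The fingers move at their own pace and stop on an object; "force" is the grip in N (left out, the last holds). Time passes only in rows, so rows that repeat a pose let the fingers close, or fill a call up. It gives the time, the measured TCP pose, the force and the opening at its end, in the units of the state.
- r.sense(): the state, without advancing time (a new reading comes with each control period).
- vision.grab_frame(name): name is "scene" or "top"; returns (picture, depth): 400x640x3 uint8, red, green, blue; 400x640 float32, mm along the optical axis (not along the pixel's ray), 0 where there is no reading.
- vision.camera_info(name): a dict with "K" (3x3 intrinsics, pixels), "origin" and "attitude" of the camera in the world. Camera axes: x right, y down, z forward; pixel columns grow to the right and rows downward; lengths in mm; the calibration is good to about 2 mm. A picture is of the moment at which its call begins. camera_info takes no time and is no camera call.
- order.sign_off(): hands the job in, once; it reports no verdict.
The state is a dict: "clock": time; "qpos": joint angles; "qvel": joint speeds; "joint_efforts": joint torques, N m; "eef_pos": TCP position; "tcp_rot": TCP orientation; "contact_force": force on the tool from outside, world axes, zero at the start; "wrist_torque": the same for the moment, N m; "opening": opening from 0.0 (shut) to 1.0 (fully open).
Only numpy, scipy, OpenCV 4.12 (cv2) and the standard library are available. Lean on these libraries where they do the work, as an engineer would, in place of code of your own. Each camera call takes 0.05 s, during which the arm holds its last target.

TASK

The fork key for the gauge case has tipped over in the tool tray: stand it upright on its fork in the tray, among its neighbours, and let go of it there. Then take it by the square head from above, lower it into the lock collar on the case, turn it gently back and forth under light pressure until you find the hidden angle where the fork drops fully home over the drive bar, and turn it clockwise (seen from above) to the stop, without forcing it, to open the lock. Leave the key standing fully home in the open lock, and keep the two gauges standing where they are and the steel mould insert where it lies.

Things in the scene. Friction and masses are not known exactly. Their poses are not given: they have to be found in the camera images.
- key: Fork key, 100 mm long, about 0.22 kg. Origin: centre of the foot's end; z runs along the key to the head. Fork 0-12 mm: two prongs 20 mm long in x, at y 4.5 to 11 mm either side; the 9 mm gap runs through along x. Then round shank 30 mm across to 55 mm, neck 22 mm to 65 mm. At the start it lies on its side in the tray, axis 15 mm above the floor, head away from the robot, x axis down.
- key_head (a point): Centre of the key's red head, 82.5 mm from the foot's end on the key's axis; axes as the key's. The head is a 30 x 30 mm square, 35 mm long (65 to 100 mm from the foot's end), its faces across x and y. Standing on its prongs, the key can be gripped here from above; standing free it tips over if leaned more than about 0.2 rad.
- tray: Fixed shallow tray (the lane), 190 mm in x, 250 mm in y, dark blue floor 4 mm thick, aluminium rim 3 mm thick and 10 mm high. Origin: centre of its underside; the tools stand in a row along its y axis. It may be on either side of the robot, with the case on the other side.
- case: Fixed dark green gauge case, 160 x 200 x 50 mm high. Origin: centre of its underside. Mid-lid stands the lock collar, a steel tube 32 mm high, about 32 mm bore, flaring over the last 6 mm to about 42 mm at the mouth. The rest of the lid is flat.
- lock (a point): Centre of the lock bore's bottom, on the lid, 50 mm above the bench, 32 mm below the mouth; axes as the case's. On the bottom a dark drive bar, 24 x 6.5 x 10 mm high, lies at a hidden angle within 0.7 rad either way of the x axis. A lowered key rests on the bar, foot 10 mm above this point, until its x axis (either way round) is within about 0.12 rad of the bar; then it drops to 0 mm.
- core (a joint): Turn of the drive bar from its locked position, rad: 0 locked at the start (whatever its hidden angle), growing clockwise seen from above, firm stop at 0.9 = open. Turning needs about 0.15 N m, with up to about 0.13 rad of play either way between fork and bar; it stays where it is left.
- plug_gauge: Steel plug gauge standing in the tray, round, 34 mm diameter foot, 78 mm tall. Origin: centre of its underside. Leave it standing.
- brass_standard: Brass setting standard standing in the tray, round, 38 mm diameter foot, 66 mm tall. Origin: centre of its underside. Leave it standing.
- insert: Loose steel mould insert with four holes lying on the bench, 70 x 50 x 30 mm high. Origin: centre of its underside. Leave it alone.

How it is judged:
By the outcome, as a careful person would: the job done as asked, in the order asked, and still so for the second after the job is handed in, with the robot touching nothing.
It also fails if it takes over 72 s, if anything falls off the work surface, if the arm or the gripper's body presses on something with over 40 N, if the wrist force passes 120 N, or if a joint passes its speed limit or range.

## Working session

There is one attempt and no reset: what is moved stays moved. The work goes in short steps, Python scripts to look and compute and a tool call to move; the robot and the scene stay as the last step left them, time stands still between calls to the robot, and variables do not carry over. Pictures are saved under pics/ and viewed, and the job is handed in when it is done.

Besides the shell and the picture viewer there is one more tool, called in YAML: its name, and indented under it one key for each argument. step_arm: Moves the arm, as the interface text tells. Its arguments: {"type":"object","properties":{"rows":{"type":"array"},"force":{"type":"number"}},"required":["rows"]}

```bash
mkdir -p pics
cat > h.py <<'E'
import numpy as np,cv2
from rig import r,vision,order
from scipy.spatial.transform import Rotation as R
def info(n):
    c=vision.camera_info(n);return np.array(c["K"]),np.array(c["origin"]),c["attitude"]
E
python3 - <<'E'
from h import *
for n in("scene","top"):
    print(n,vision.camera_info(n))
    p,d=vision.grab_frame(n); cv2.imwrite(f"pics/{n}0.png",p[...,::-1]); np.save(f"{n}0.npy",d)
print(r.sense(), r.grip_point_offset)
E
```

```text
scene {'K': array([[445.41875699,   0.        , 320.44187799],
       [  0.        , 445.41875699, 204.92562328],
       [  0.        ,   0.        ,   1.        ]]), 'origin': array([1155.072537  ,  473.46929327,  624.24332792]), 'attitude': array([-2.22706987, -0.0110964 ,  2.27647967])}
top {'K': array([[508.36807271,   0.        , 323.27793566],
       [  0.        , 508.36807271, 194.58000192],
       [  0.        ,   0.        ,   1.        ]]), 'origin': array([ 444.65108468,  -17.76287598, 1120.2848074 ]), 'attitude': array([-3.01540554e+00, -1.73445056e-03, -1.56173219e+00])}
{'clock': 0.1, 'qpos': array([-1.21138093e+00,  3.53605881e-01,  1.63405167e+00, -1.34029290e-05,
        1.15520869e+00, -2.39821861e-03]), 'qvel': array([ 0.00102525, -0.00203596, -0.00324378,  0.00196096, -0.00176016,
       -0.00179741]), 'joint_efforts': array([-1.31556459e-03, -6.06361628e+01, -3.42825079e+01, -7.78494905e-05,
        4.02486854e-03, -4.23975052e-06]), 'eef_pos': array([ 221.07869457, -584.13632634,  230.62336418]), 'tcp_rot': array([-3.13436859,  1.56952268,  1.93983943]), 'contact_force': array([-0.04795428,  0.53263025,  0.82252708]), 'wrist_torque': array([0.01964494, 0.01168022, 0.01626921]), 'opening': 0.9993691981419386} -18.700000000000003
```

View pics/top0.png

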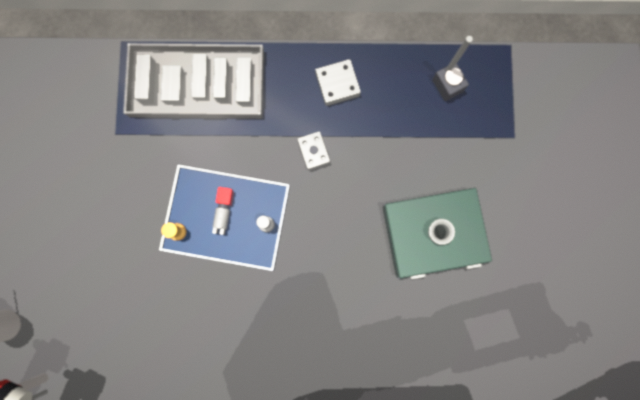

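View pics/scene0.png

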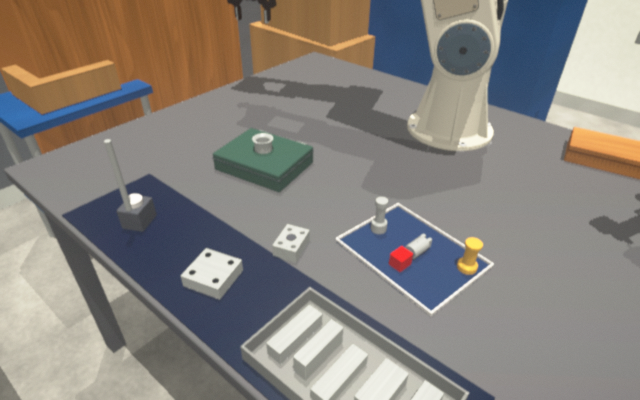

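```bash
cat >> h.py <<'E'
def Rc(n):
    a=np.array(info(n)[2]); return R.from_euler('xyz',a).as_matrix()
def ray(n,u,v,z):
    K,o,a=info(n); M=Rc(n); d=M@np.linalg.inv(K)@np.array([u,v,1.]); return o+d*(z-o[2])/d[2]
def proj(n,p):
    K,o,a=info(n); q=K@(Rc(n).T@(np.array(p)-o)); return q[:2]/q[2]
def cloud(n,d):
    K,o,a=info(n); v,u=np.mgrid[:400,:640]; P=np.stack([(u-K[0,2])/K[0,0]*d,(v-K[1,2])/K[1,1]*d,d],-1); return P@Rc(n).T+o
E
python3 - <<'E'
from h import *
p=cv2.imread("pics/top0.png"); c=p[160:275,155:295]; cv2.imwrite("pics/c1.png",cv2.resize(c,None,fx=5,fy=5,interpolation=cv2.INTER_CUBIC))
c=p[180:280,380:500]; cv2.imwrite("pics/c2.png",cv2.resize(c,None,fx=5,fy=5,interpolation=cv2.INTER_CUBIC))
p=cv2.imread("pics/scene0.png"); c=p[190:310,330:500]; cv2.imwrite("pics/c3.png",cv2.resize(c,None,fx=4.5,fy=4.5,interpolation=cv2.INTER_CUBIC))
W=cloud("top",np.load("top0.npy"))
for u,v in[(200,250),(224,196),(221,214),(350,300),(264,222),(170,230),(400,220),(470,220),(313,140)]: print(u,v,W[v,u].round(1))
E
```

```text
200 250 [461.9 250.3   0.5]
224 196 [577.4 195.3  33.7]
221 214 [538.6 200.7  32.4]
350 300 [357.5 -78.2   2.8]
264 222 [519.1 102.8  77.7]
170 230 [501.5 298.3  66.2]
400 220 [ 528.  -180.9   49. ]
470 220 [ 529.2 -328.1   51.1]
313 140 [704.    5.3  27.3]
```

View pics/c1.png

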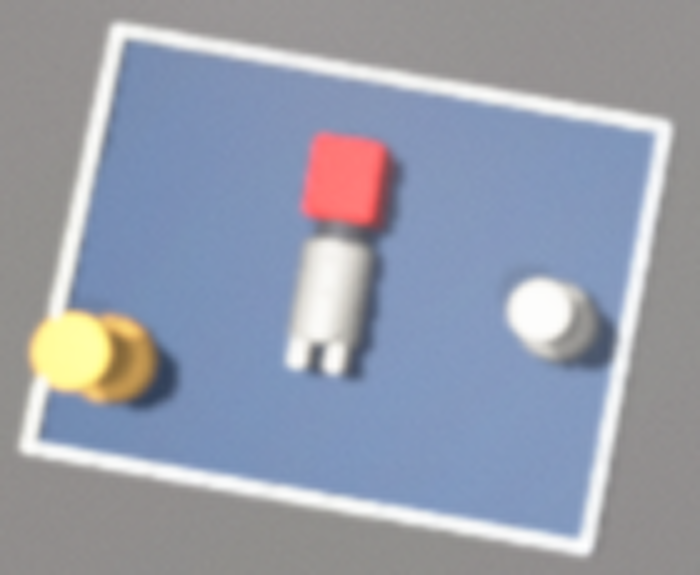

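View pics/c2.png

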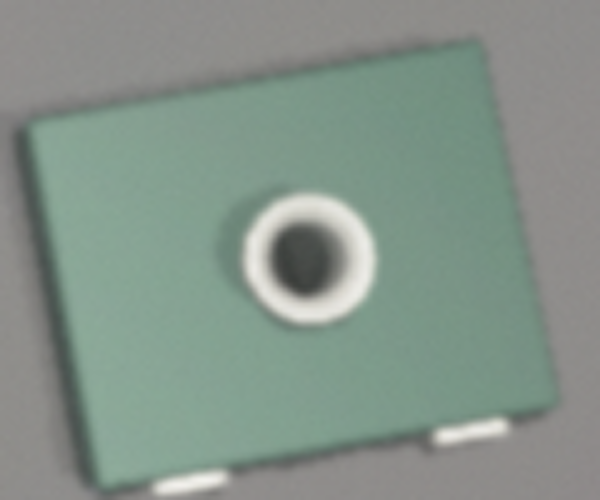

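View pics/c3.png

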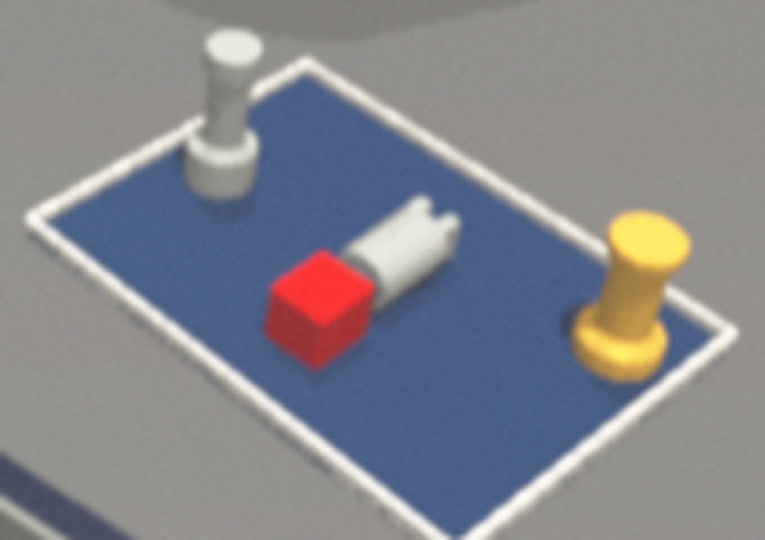

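Run:
```python
from h import *
s=r.sense(); print(R.from_euler('xyz',s['tcp_rot']).as_matrix().round(3))
def c1(u,v,z): return ray("top",155+u/5-.4,160+v/5-.4,z)
H=[c1(*q,34) for q in[(314,132),(390,141),(379,226),(302,217)]]
print("head",np.round(H,1),np.mean(H,0).round(1))
F=[c1(*q,19) for q in[(297,368),(337,373)]];print("fork",np.round(F,1))
print("shank l/r", c1(303,240,19).round(1),c1(376,248,19).round(1))
T=[c1(*q,10) for q in[(117,26),(667,125),(587,550),(27,447)]];print("tray",np.round(T,1),np.mean(T,0))
print("plug top",c1(540,308,78).round(1),"brass top",c1(72,350,66).round(1))
def c2(u,v,z): return ray("top",380+u/5-.4,180+v/5-.4,z)
C=[c2(*q,50) for q in[(28,128),(482,42),(557,405),(95,487)]];print("case",np.round(C,1),np.mean(C,0))
print("collar",c2(311,259,82).round(1))
p=cv2.imread("pics/scene0.png"); 
def c3(u,v,z): return ray("scene",330+u/4.5-.4,190+v/4.5-.4,z)
print("scene plug top",c3(234,47,78),"brass",c3(649,238,66),"headtop",[c3(*q,34).round(1) for q in[(322,255),(375,292),(320,322),(270,294)]],c3(320,290,34))
print("fork",c3(423,200,19),c3(452,222,19))
cv2.imwrite("pics/c4.png",cv2.resize(p[115:195,205:325],None,fx=6,fy=6,interpolation=cv2.INTER_CUBIC))
```

```text
[[-0.     0.935  0.354]
 [ 0.001  0.354 -0.935]
 [-1.    -0.    -0.001]]
head [[599.  210.2  34. ]
 [595.4 177.3  34. ]
 [558.5 180.9  34. ]
 [562.1 214.1  34. ]] [578.7 195.6  34. ]
fork [[498.  217.1  19. ]
 [496.  199.7  19. ]]
shank l/r [553.6 216.5  19. ] [550.4 184.6  19. ]
tray [[649.1 304.2  10. ]
 [607.   59.6  10. ]
 [421.1  90.9  10. ]
 [463.1 334.9  10. ]] [535.07656812 197.42995784  10.        ]
plug top [520.7 105.7  78. ] brass top [502.3 300.5  66. ]
case [[ 559.  -149.7   50. ]
 [ 597.6 -343.1   50. ]
 [ 444.7 -370.    50. ]
 [ 409.1 -176.6   50. ]] [ 502.58269184 -259.84037499   50.        ]
collar [ 502.9 -260.9   82. ]
scene plug top [516.33103504 101.44828128  78.        ] brass [498.17737687 297.11292115  66.        ] headtop [array([564.2, 184.8,  34. ]), array([569. , 214.1,  34. ]), array([599.6, 206.2,  34. ]), array([599.3, 181.2,  34. ])] [583.3044737  195.83784136  34.        ]
fork [487.13776464 192.49320521  19.        ] [491.73322846 210.06566556  19.        ]
```

View pics/c4.png

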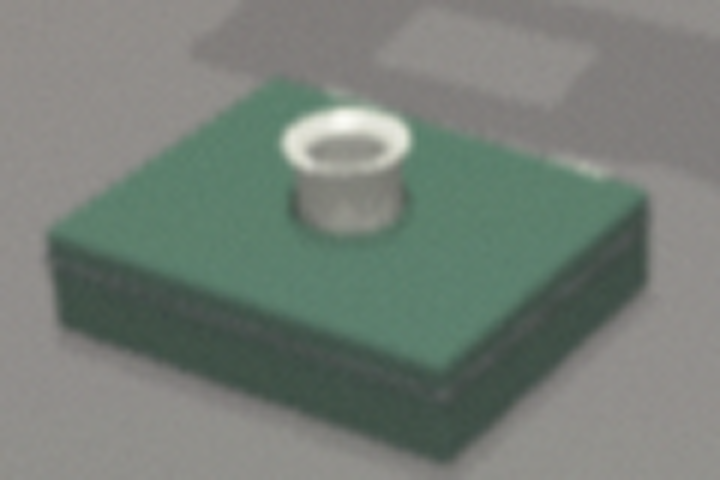

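step_arm:
  rows:
    - [20, 45, 0, 0, 0, 0.16, 85]
    - [45, 95, 0, 0, 0, 0.32, 85]
    - [70, 145, 0, 0, 0, 0.48, 85]
    - [95, 195, 0, 0, 0, 0.64, 85]
    - [120, 245, 0, 0, 0, 0.8, 85]
    - [145, 295, 0, 0, 0, 0.96, 85]
    - [165, 345, 0, 0, 0, 1.12, 85]
    - [185, 395, 0, 0, 0, 1.28, 85]

```text
clock: 1.1
eef_pos: [406.4, -187.4, 230.6]
tcp_rot: [-3.124, 1.57, -3.047]
contact_force: [0.0, -0.5, 0.5]
opening: 0.993
```

```bash
cat > log.py <<'E'
from h import *
import json
s=r.sense()
d={k:(np.array(v).tolist()) for k,v in s.items()}
open('log.jsonl','a').write(json.dumps(d)+"\n")
M=R.from_euler('xyz',s['tcp_rot']).as_matrix()
print('t',round(s['clock'],2),'q',s['qpos'].round(3),'p',s['eef_pos'].round(1),'x',M[:,0].round(3),'z',M[:,2].round(3),'F',s['contact_force'].round(1),'T',s['wrist_torque'].round(2),'open',round(s['opening'],3))
E
python3 log.py
```

```text
t 1.1 q [-4.350e-01  7.300e-02  1.995e+00 -1.000e-03  1.074e+00 -5.110e-01] p [ 406.4 -187.4  230.6] x [-0.001 -0.    -1.   ] z [ 0.997  0.076 -0.001] F [ 0.  -0.5  0.5] T [ 0.04 -0.01 -0.02] open 0.993
```

step_arm:
  rows:
    - [20, 50, 0, 0, 0, 0.17, 85]
    - [42, 100, 0, 0, 0, 0.34, 85]
    - [64, 150, 0, 0, 0, 0.51, 85]
    - [86, 200, 0, 0, 0, 0.68, 85]
    - [108, 250, -20, 0, 0, 0.85, 85]
    - [130, 300, -50, 0, 0, 1.02, 85]
    - [152, 345, -80, 0, 0, 1.19, 85]
    - [173, 383, -110, 0, 0, 1.34, 85]

```text
clock: 2.1
eef_pos: [579.7, 197.5, 119.3]
tcp_rot: [3.005, 1.57, -1.856]
contact_force: [0.3, -0.2, 0.3]
opening: 0.992
```

```bash
python3 log.py
```

```text
t 2.1 q [ 3.260e-01  4.570e-01  1.753e+00 -1.000e-03  9.330e-01 -1.095e+00] p [579.7 197.5 119.3] x [-0.    -0.001 -1.   ] z [ 0.148  0.989 -0.001] F [ 0.3 -0.2  0.3] T [ 0.03 -0.02  0.01] open 0.992
```

Run:
```python
from h import *
import json
D=[([-1.21138,.353606,1.634052],[221.08,-584.14,230.62])]+[(d['qpos'][:3],d['eef_pos']) for d in map(json.loads,open('log.jsonl'))]
A=[];b=[]
for q,p in D:
    s2,c2,s23,c23=np.sin(q[1]),np.cos(q[1]),np.sin(q[1]+q[2]),np.cos(q[1]+q[2])
    A+= [[1,s2,s23,c23,0],[0,c2,c23,-s23,1]]; b+=[np.hypot(p[0],p[1]),p[2]]
x,res,rk,sv=np.linalg.lstsq(np.array(A),np.array(b),rcond=None);print(x,res,sv,np.array(A)@x-b)
```

```text
[-3.24513569e-01  5.68098792e+02  4.93877200e+02  5.78069609e+01
 -4.95076779e+01] [4.43649783e-06] [2.99044726 2.44691025 0.21194175 0.11238429 0.1109318 ] [-0.00020164 -0.00106366  0.00038325  0.00165409 -0.00018161 -0.00059042]
```

step_arm:
  rows:
    - [0, 0, -10, 0.02, 0.12, 0, 85]
    - [0, 0, -20, 0.04, 0.24, 0, 85]
    - [0, 0, -30, 0.04, 0.3, 0, 85]
    - [-2, -1, -40, 0.04, 0.3, 0, 85]
    - [-4, -1, -50, 0.04, 0.3, 0, 85]
    - [-4, -1, -55, 0.04, 0.3, 0, 85]
    - [-5, -1, -55, 0.04, 0.3, 0, 85]
    - [-5, -1, -55, 0.04, 0.3, 0, 85]

```text
clock: 3.1
eef_pos: [574.8, 196.7, 64.9]
tcp_rot: [1.59, 1.269, 3.012]
contact_force: [0.0, 0.2, 0.2]
opening: 0.999
```

```bash
python3 log.py
cat > kin.py <<'E'
from h import *
import json
from scipy.optimize import least_squares
def Ry(a): return R.from_rotvec([0,a,0]).as_matrix()
def Rz(a): return R.from_rotvec([0,0,a]).as_matrix()
# local link z along forearm; tool x along z
def fk(q,p):
    a,L2,P,Q,h,d6=p
    A=Rz(q[0])
    o=np.array([a,0,h])+Ry(q[1])@[0,0,L2]
    B=Ry(q[1]+q[2]); o=o+B@[Q,0,P]
    C=B@Rz(q[3])@Ry(q[4])@Rz(q[5])
    o=o+C@[0,0,d6]
    # tool axes: x=C z ; at j=start z(jaw)= -(C y)?; 
    T=C@np.array([[0,0,1],[0,1,0],[-1,0,0]]).T if False else C
    return A@o, A@T
E
python3 - <<'E'
from kin import *
D=[json.loads(l) for l in open('log.jsonl')]
D=[{'qpos':[-1.21138093e+00,3.53605881e-01,1.63405167e+00,0,1.15520869e+00,-2.39821861e-03],'eef_pos':[221.07869457,-584.13632634,230.62336418],'tcp_rot':[-3.13436859,1.56952268,1.93983943]}]+D
f=lambda p:np.concatenate([fk(d['qpos'],p)[0]-d['eef_pos'] for d in D])
s=least_squares(f,[0,568,494,58,250,300]);print(s.x.round(2),np.abs(s.fun).max())
for d in D:
    C=fk(d['qpos'],s.x)[1]; print((C.T@R.from_euler('xyz',d['tcp_rot']).as_matrix()).round(3).tolist())
E
```

```text
t 3.1 q [ 0.263  0.659  1.578  0.123  1.188 -1.222] p [574.8 196.7  64.9] x [-0.295  0.038 -0.955] z [ 0.147  0.989 -0.006] F [0.  0.2 0.2] T [ 0.04 -0.11 -0.02] open 0.999
[3.0000e-02 5.6951e+02 4.9336e+02 5.7450e+01 2.9568e+02 3.4709e+02] 1.3724171910275231
[[0.0, 0.0, -1.0], [-0.0, 1.0, 0.0], [1.0, 0.0, 0.0]]
[[-0.0, -0.0, -1.0], [0.0, 1.0, -0.0], [1.0, -0.0, -0.0]]
[[-0.0, 0.0, -1.0], [-0.0, 1.0, 0.0], [1.0, 0.0, -0.0]]
[[-0.0, 0.0, -1.0], [-0.0, 1.0, 0.0], [1.0, 0.0, -0.0]]
```

```bash
cat >> kin.py <<'E'
P0=[.03,569.51,493.36,57.45,295.68,347.09]
X=np.array([[0,0,-1.],[0,1,0],[1,0,0]])
lo=np.array([-2.63,-.92,.06,-1.3,0.,-3.02]);hi=np.array([2.63,2.1,2.66,4.44,2.69,3.02])
def ik(pos,Rt,q0):
    def f(q):
        p,C=fk(q,P0); return np.concatenate([(p-pos)/100,R.from_matrix((C@X).T@Rt).as_rotvec()])
    s=least_squares(f,np.clip(q0,lo+.02,hi-.02),bounds=(lo,hi)); return s.x,np.abs(s.fun).max()
E
python3 - <<'E'
from kin import *
s=r.sense(); M=R.from_euler('xyz',s['tcp_rot']).as_matrix()
base=np.array([540,198,0])
for th0 in (0,):
 for psi in np.arange(-1.6,1.7,.2):
  q=s['qpos']; out=[]
  for t in np.linspace(0,1,13):
    Rt=Rz(psi*t)@R.from_rotvec(-t*np.pi/2*M[:,2]).as_matrix()@M
    g=(1-t)*np.array([580,196,60])+t*(base+[0,0,87])+[0,0,60*np.sin(np.pi*t)]
    q,e=ik(g+18.7*Rt[:,0],Rt,q); out.append(e)
  print(round(psi,1),'dir',Rt[:,0].round(2),'q',q.round(2),'err',np.max(out).round(4),out[-1].round(4))
E
```

```text
-1.6 dir [-0.17 -0.94 -0.3 ] q [ 0.7   1.04  1.36 -0.68  1.86  1.1 ] err 0.0 0.0
-1.4 dir [ 0.02 -0.95 -0.3 ] q [ 0.76  0.99  1.48 -0.79  1.74  1.08] err 0.0 0.0
-1.2 dir [ 0.21 -0.93 -0.3 ] q [ 0.82  0.95  1.6  -0.91  1.62  1.09] err 0.0 0.0
-1.0 dir [ 0.39 -0.87 -0.3 ] q [ 0.87  0.91  1.73 -1.04  1.51  1.12] err 0.0 0.0
-0.8 dir [ 0.56 -0.78 -0.3 ] q [ 0.9   0.87  1.87 -1.2   1.4   1.17] err 0.0 0.0
-0.6 dir [ 0.7  -0.65 -0.3 ] q [ 0.92  0.84  1.95 -1.3   1.32  1.19] err 0.0713 0.0713
-0.4 dir [ 0.81 -0.5  -0.3 ] q [ 0.91  0.8   1.97 -1.3   1.26  1.09] err 0.2295 0.2295
-0.2 dir [ 0.9  -0.33 -0.3 ] q [ 0.89  0.73  2.   -1.3   1.17  0.96] err 0.3619 0.3619
-0.0 dir [ 0.94 -0.14 -0.3 ] q [ 0.85  0.64  2.04 -1.3   1.01  0.77] err 0.4352 0.4352
0.2 dir [ 0.95  0.05 -0.3 ] q [ 0.7   0.46  2.13 -1.3   0.65  0.39] err 0.6057 0.6057
0.4 dir [ 0.92  0.24 -0.3 ] q [ 0.35  0.35  2.23 -1.29  0.   -0.22] err 0.7024 0.7024
0.6 dir [ 0.86  0.42 -0.3 ] q [ 0.36  0.35  2.23 -1.29  0.   -0.35] err 0.703 0.703
0.8 dir [ 0.76  0.58 -0.3 ] q [ 0.36  0.35  2.23 -1.29  0.   -0.47] err 0.7159 0.7159
1.0 dir [ 0.63  0.72 -0.3 ] q [ 0.22  0.36  2.17  1.06  0.31 -3.02] err 0.7391 0.7391
1.2 dir [ 0.47  0.83 -0.3 ] q [ 0.16  0.39  2.1   0.93  0.47 -3.02] err 0.7574 0.7574
1.4 dir [ 0.3   0.91 -0.3 ] q [ 0.12  0.43  2.02  0.82  0.64 -3.02] err 0.7686 0.7686
1.6 dir [ 0.11  0.95 -0.3 ] q [ 0.1   0.48  1.93  0.72  0.82 -3.02] err 0.7654 0.7654
```

step_arm:
  rows:
    - [0, 0, -20, 0, 0, 0, 85]
    - [0, 0, -40, 0, 0, 0, 85]
    - [0, 0, -52, 0, 0, 0, 85]
    - [0, 0, -55, 0, 0, 0, 60]
    - [0, 0, -55, 0, 0, 0, 40]
    - [0, 0, -55, 0, 0, 0, 20]
    - [0, 0, -55, 0, 0, 0, 20]
    - [0, 0, -55, 0, 0, 0, 20]
  force: 60

```text
clock: 4.1
eef_pos: [575.6, 196.8, 10.6]
tcp_rot: [1.588, 1.27, 3.01]
contact_force: [1.3, 0.1, 4.2]
opening: 0.34
```

```bash
python3 log.py
python3 - <<'E'
from h import *
p,d=vision.grab_frame("scene"); cv2.imwrite("pics/s1.png",cv2.resize(p[130:330,300:520,::-1],None,fx=3.5,fy=3,interpolation=cv2.INTER_CUBIC))
E
```

```text
t 4.1 q [ 0.263  0.729  1.591  0.128  1.103 -1.234] p [575.6 196.8  10.6] x [-0.293  0.039 -0.955] z [ 0.147  0.989 -0.005] F [1.3 0.1 4.2] T [ 0.05 -0.12  0.03] open 0.34
```

View pics/s1.png

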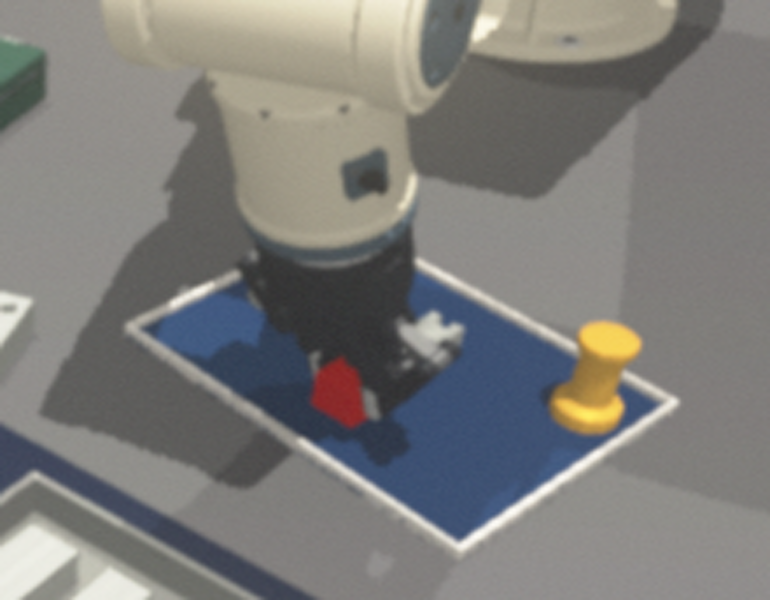

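```bash
cat > pl.py <<'E'
from kin import *
s=r.sense(); M=R.from_euler('xyz',s['tcp_rot']).as_matrix()
g0=s['eef_pos']-18.7*M[:,0]; print('g0',g0)
ka=np.cross(M[:,2],[0,0,1]); ka[2]=0; ka/=np.linalg.norm(ka); print('key axis',ka)
ax=-np.cross(ka,[0,0,1])*-1; 
q=s['qpos']; Rs=[];Ps=[]
N=16
for i in range(1,N+1):
    t=i/N; tr=min(1,i/14)
    Rt=Rz(-1.2*tr)@R.from_rotvec(tr*np.pi/2*np.cross(ka,[0,0,1])).as_matrix()@M
    g=(1-t)*g0+t*np.array([560,195,0]); g[2]=g0[2]+min(i*16,110)-(max(0,i-12)*5)
    P=g+18.7*Rt[:,0]; q2,e=ik(P,Rt,q); print(i,e.round(3),q2.round(2),(np.abs(q2-q).max()*8).round(2)); q=q2
    Rs.append(Rt);Ps.append(P)
B=(s['eef_pos'],M)
for i in range(N):
    if i==8: B=(Ps[7],Rs[7])
    print(i+1,(Ps[i]-B[0]).round(0),R.from_matrix(Rs[i]@B[1].T).as_rotvec().round(3))
E
python3 pl.py
```

```text
g0 [581.02856501 196.1026366   28.5000877 ]
key axis [ 0.98916204 -0.14682799  0.        ]
1 0.0 [ 0.28  0.65  1.67  0.11  0.98 -1.12] 0.96
2 0.0 [ 0.3   0.59  1.75  0.05  0.87 -0.98] 1.14
3 0.0 [ 0.34  0.53  1.81 -0.04  0.78 -0.79] 1.49
4 0.0 [ 0.39  0.48  1.86 -0.18  0.72 -0.56] 1.89
5 0.0 [ 0.45  0.44  1.89 -0.35  0.7  -0.28] 2.19
6 0.0 [ 0.51  0.43  1.91 -0.53  0.73 -0.01] 2.22
7 0.0 [ 0.58  0.43  1.91 -0.68  0.8   0.24] 1.98
8 0.0 [ 0.64  0.47  1.91 -0.8   0.89  0.47] 1.79
9 0.0 [ 0.69  0.52  1.88 -0.88  1.    0.64] 1.39
10 0.0 [ 0.74  0.58  1.84 -0.92  1.13  0.77] 1.04
11 0.0 [ 0.77  0.65  1.79 -0.94  1.26  0.86] 1.06
12 0.0 [ 0.79  0.73  1.73 -0.95  1.39  0.93] 1.08
13 0.0 [ 0.79  0.81  1.66 -0.94  1.53  0.99] 1.05
14 0.0 [ 0.79  0.9   1.58 -0.94  1.66  1.03] 1.05
15 0.0 [ 0.79  0.91  1.58 -0.93  1.65  1.03] 0.05
16 0.0 [ 0.79  0.91  1.58 -0.93  1.65  1.04] 0.05
1 [ 1. -0. 15.] [-0.021 -0.11  -0.086]
2 [ 1. -1. 31.] [-0.052 -0.219 -0.171]
3 [ 2. -1. 47.] [-0.092 -0.325 -0.255]
4 [ 3. -2. 63.] [-0.141 -0.428 -0.337]
5 [ 3. -4. 80.] [-0.2   -0.529 -0.417]
6 [ 3. -5. 96.] [-0.268 -0.626 -0.495]
7 [  3.  -7. 111.] [-0.345 -0.718 -0.568]
8 [  2.  -9. 112.] [-0.431 -0.807 -0.638]
9 [-1. -2.  1.] [-0.086 -0.072 -0.086]
10 [-2. -4.  3.] [-0.179 -0.136 -0.171]
11 [-4. -6.  4.] [-0.277 -0.193 -0.255]
12 [-6. -7.  6.] [-0.381 -0.242 -0.337]
13 [-8. -9.  3.] [-0.49  -0.283 -0.417]
14 [-11. -10.  -0.] [-0.603 -0.315 -0.495]
15 [-12. -10.  -5.] [-0.603 -0.315 -0.495]
16 [-14. -10. -10.] [-0.603 -0.315 -0.495]
```

step_arm:
  rows:
    - [1, 0, 15, -0.021, -0.11, -0.086, 20]
    - [1, -1, 31, -0.052, -0.219, -0.171, 20]
    - [2, -1, 47, -0.092, -0.325, -0.255, 20]
    - [3, -2, 63, -0.141, -0.428, -0.337, 20]
    - [3, -4, 80, -0.2, -0.529, -0.417, 20]
    - [3, -5, 96, -0.268, -0.626, -0.495, 20]
    - [3, -7, 111, -0.345, -0.718, -0.568, 20]
    - [2, -9, 112, -0.431, -0.807, -0.638, 20]

```text
clock: 5.15
eef_pos: [577.8, 188.0, 124.2]
tcp_rot: [-1.571, 0.969, -0.839]
contact_force: [-0.6, -0.2, -1.9]
opening: 0.339
```

```bash
python3 log.py
cat > pl2.py <<'E'
from kin import *
M0=R.from_euler('xyz',[1.588,1.27,3.01]).as_matrix()
D=[json.loads(l) for l in open('log.jsonl')]
M0=R.from_euler('xyz',[d for d in D if abs(d['clock']-4.1)<.02][0]['tcp_rot']).as_matrix()
ka=np.array([.98916,-.14683,0])
Rf=Rz(-1.2)@R.from_rotvec(np.pi/2*np.cross(ka,[0,0,1])).as_matrix()@M0
s=r.sense(); M=R.from_euler('xyz',s['tcp_rot']).as_matrix()
print('rot to go',R.from_matrix(Rf@M.T).as_rotvec().round(3))
P=np.array([560,195,0])+18.7*Rf[:,0]; print('xy go',(P-s['eef_pos']).round(1),'grasp z',(s['eef_pos']-18.7*M[:,0]).round(1))
print('key axis now',(M@M0.T@ka).round(3))
E
python3 pl2.py
```

```text
t 5.15 q [ 0.635  0.466  1.904 -0.81   0.891  0.467] p [577.8 188.  124.2] x [ 0.378 -0.421 -0.824] z [0.744 0.668 0.   ] F [-0.6 -0.2 -1.9] T [ 0.33  0.33 -0.02] open 0.339
rot to go [-0.601 -0.309 -0.493]
xy go [ -13.9  -10.5 -129.8] grasp z [570.7 195.9 139.6]
key axis now [ 0.414 -0.461  0.785]
```

step_arm:
  rows:
    - [-1, -2, 1, -0.086, -0.072, -0.086, 20]
    - [-2, -4, 3, -0.179, -0.136, -0.171, 20]
    - [-4, -6, 4, -0.277, -0.193, -0.255, 20]
    - [-6, -7, 3, -0.381, -0.242, -0.337, 20]
    - [-8, -9, 0, -0.49, -0.278, -0.417, 20]
    - [-11, -10, -8, -0.601, -0.309, -0.493, 20]
    - [-13, -10, -20, -0.601, -0.309, -0.493, 20]
    - [-14, -10, -27, -0.601, -0.309, -0.493, 20]

```text
clock: 6.15
eef_pos: [563.4, 177.7, 96.1]
tcp_rot: [-1.572, 0.302, -1.351]
contact_force: [0.3, 0.4, -1.2]
opening: 0.342
```

```bash
python3 log.py; python3 pl2.py
python3 - <<'E'
from h import *
p,d=vision.grab_frame("scene"); cv2.imwrite("pics/s2.png",cv2.resize(p[130:330,300:520,::-1],None,fx=3.5,fy=3,interpolation=cv2.INTER_CUBIC))
E
```

```text
t 6.15 q [ 0.788  0.933  1.581 -0.938  1.632  1.05 ] p [563.4 177.7  96.1] x [ 0.208 -0.932 -0.297] z [ 0.976  0.218 -0.002] F [ 0.3  0.4 -1.2] T [ 0.7   0.18 -0.  ] open 0.342
rot to go [-0.001 -0.002 -0.002]
xy go [   0.5   -0.2 -101.7] grasp z [559.5 195.2 101.7]
key axis now [ 0.002 -0.001  1.   ]
```

View pics/s2.png

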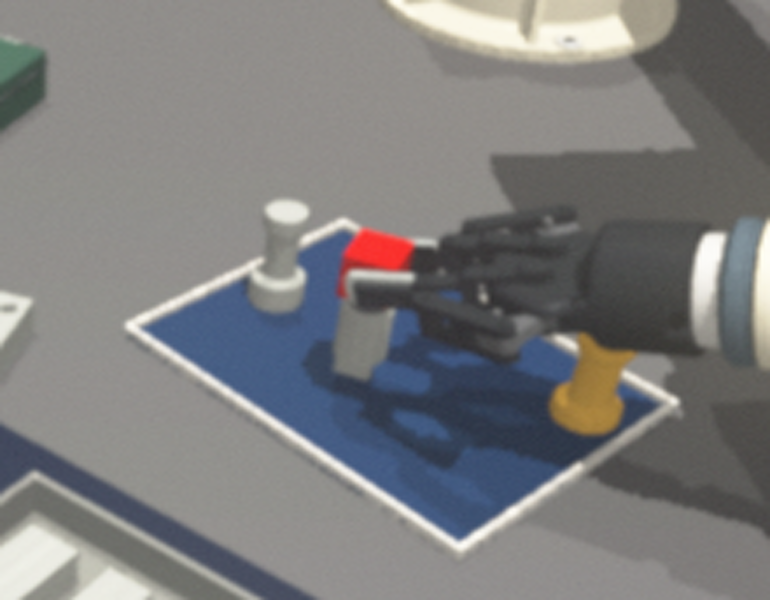

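step_arm:
  rows:
    - [0, 0, -3, 0, 0, 0, 20]
    - [0, 0, -6, 0, 0, 0, 20]
    - [0, 0, -9, 0, 0, 0, 20]
    - [0, 0, -11, 0, 0, 0, 20]
    - [0, 0, -12, 0, 0, 0, 20]
    - [0, 0, -13, 0, 0, 0, 20]
    - [0, 0, -14, 0, 0, 0, 20]
    - [0, 0, -14, 0, 0, 0, 20]

```text
clock: 7.2
eef_pos: [563.3, 177.6, 82.2]
tcp_rot: [-1.572, 0.302, -1.351]
contact_force: [0.7, 0.3, -0.5]
opening: 0.339
```

```bash
python3 log.py
```

```text
t 7.2 q [ 0.788  0.954  1.576 -0.937  1.623  1.064] p [563.3 177.6  82.2] x [ 0.208 -0.932 -0.297] z [ 0.976  0.218 -0.002] F [ 0.7  0.3 -0.5] T [ 0.6   0.12 -0.03] open 0.339
```

Not touching clearly yet (F≈ -0.5, weight 2.1). Continue.

step_arm:
  rows:
    - [0, 0, -1, 0, 0, 0, 20]
    - [0, 0, -1, 0, 0, 0, 20]
    - [0, 0, -2, 0, 0, 0, 20]
    - [0, 0, -2, 0, 0, 0, 20]
    - [0, 0, -3, 0, 0, 0, 20]
    - [0, 0, -3, 0, 0, 0, 20]
    - [0, 0, -3, 0, 0, 0, 20]
    - [0, 0, -3, 0, 0, 0, 20]

```text
clock: 8.2
eef_pos: [563.2, 177.6, 82.1]
tcp_rot: [-1.571, 0.297, -1.352]
contact_force: [-3.6, 2.4, 15.3]
opening: 0.342
```

```bash
python3 log.py
python3 - <<'E'
from h import *
p,d=vision.grab_frame("scene"); cv2.imwrite("pics/s3.png",cv2.resize(p[180:270,360:460,::-1],None,fx=7,fy=6,interpolation=cv2.INTER_CUBIC))
E
```

```text
t 8.2 q [ 0.789  0.957  1.575 -0.938  1.626  1.066] p [563.2 177.6  82.1] x [ 0.208 -0.933 -0.293] z [ 0.976  0.218 -0.   ] F [-3.6  2.4 15.3] T [-1.56 -0.01 -0.46] open 0.342
```

View pics/s3.png

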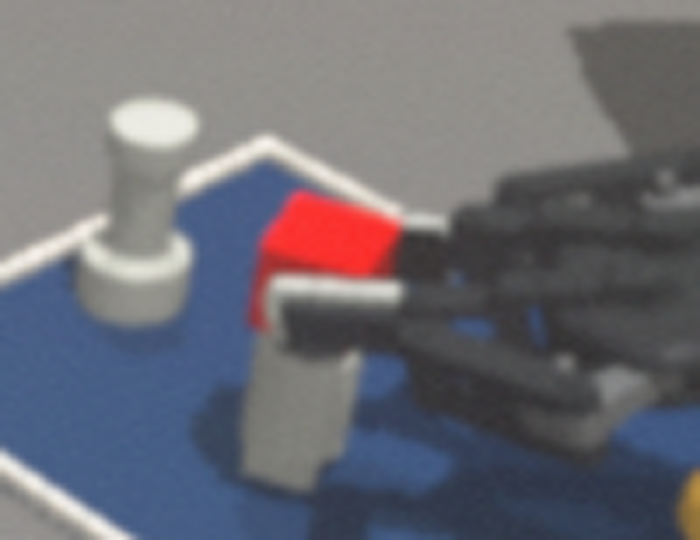

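step_arm:
  rows:
    - [0, 0, 0, 0, 0, 0, 29]
    - [0, 0, 0, 0, 0, 0, 32]
    - [0, 0, 0, 0, 0, 0, 36]
    - [0, 0, 0, 0, 0, 0, 45]
    - [0, 0, 0, 0, 0, 0, 55]
    - [0, 0, 0, 0, 0, 0, 65]
    - [0, 0, 0, 0, 0, 0, 70]
    - [0, 0, 0, 0, 0, 0, 70]

```text
clock: 9.25
eef_pos: [563.2, 177.6, 82.1]
tcp_rot: [-1.571, 0.297, -1.352]
contact_force: [1.0, -0.3, 1.3]
opening: 0.817
```

```bash
python3 log.py
python3 - <<'E'
from h import *
p,d=vision.grab_frame("scene"); cv2.imwrite("pics/s4.png",cv2.resize(p[180:270,360:460,::-1],None,fx=7,fy=6,interpolation=cv2.INTER_CUBIC))
E
```

```text
t 9.25 q [ 0.789  0.957  1.575 -0.938  1.626  1.067] p [563.2 177.6  82.1] x [ 0.208 -0.933 -0.293] z [ 0.976  0.217 -0.   ] F [ 1.  -0.3  1.3] T [0.38 0.1  0.01] open 0.817
```

View pics/s4.png

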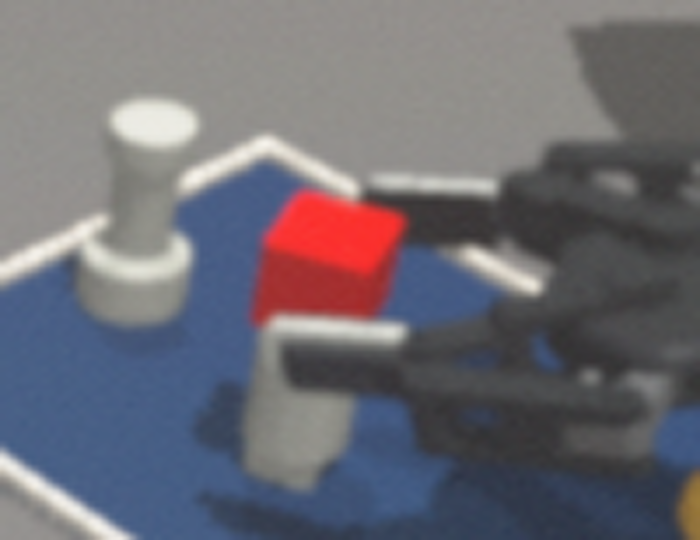

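step_arm:
  rows:
    - [-4, 18, 6, 0, 0, 0, 80]
    - [-10, 45, 14, 0, 0, 0, 85]
    - [-16, 73, 23, 0, 0, 0, 85]
    - [-21, 98, 40, 0, 0, 0, 85]
    - [-21, 98, 80, 0, 0, 0, 85]
    - [-21, 98, 130, 0, 0, 0, 85]
    - [-21, 98, 165, 0, 0, 0, 85]
    - [-21, 98, 180, 0, 0, 0, 85]

```text
clock: 10.3
eef_pos: [542.0, 277.7, 264.6]
tcp_rot: [-1.568, 0.3, -1.349]
contact_force: [0.0, 0.5, -0.6]
opening: 0.993
```

```bash
python3 log.py
python3 - <<'E'
from h import *
for n in ("scene","top"):
    p,d=vision.grab_frame(n); cv2.imwrite(f"pics/{n}5.png",p[...,::-1])
p=cv2.imread("pics/scene5.png");cv2.imwrite("pics/s5.png",cv2.resize(p[170:310,330:500],None,fx=4.5,fy=4.2,interpolation=cv2.INTER_CUBIC))
p=cv2.imread("pics/top5.png");cv2.imwrite("pics/t5.png",cv2.resize(p[160:275,155:295],None,fx=5,fy=5,interpolation=cv2.INTER_CUBIC))
E
```

```text
t 10.3 q [ 0.902  0.766  1.431 -0.898  1.889  0.849] p [542.  277.7 264.6] x [ 0.21  -0.932 -0.296] z [0.976 0.219 0.003] F [ 0.   0.5 -0.6] T [ 0.45  0.09 -0.01] open 0.993
```

View pics/s5.png

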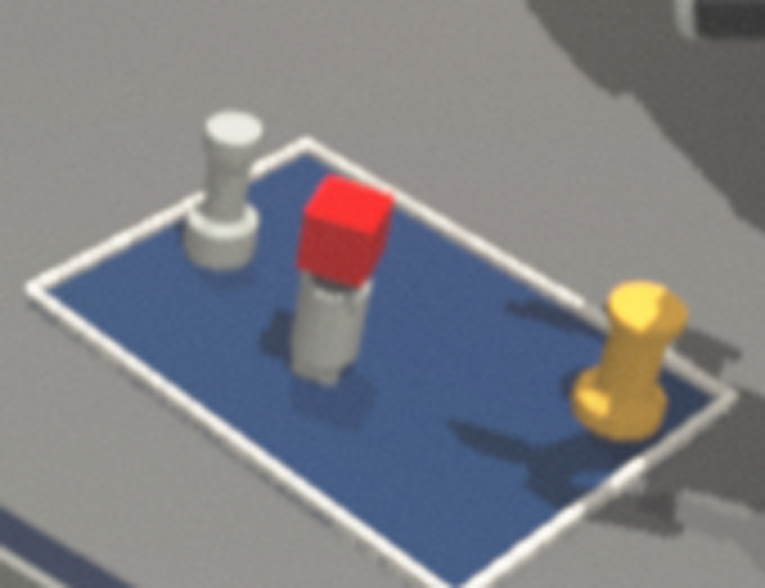

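View pics/t5.png

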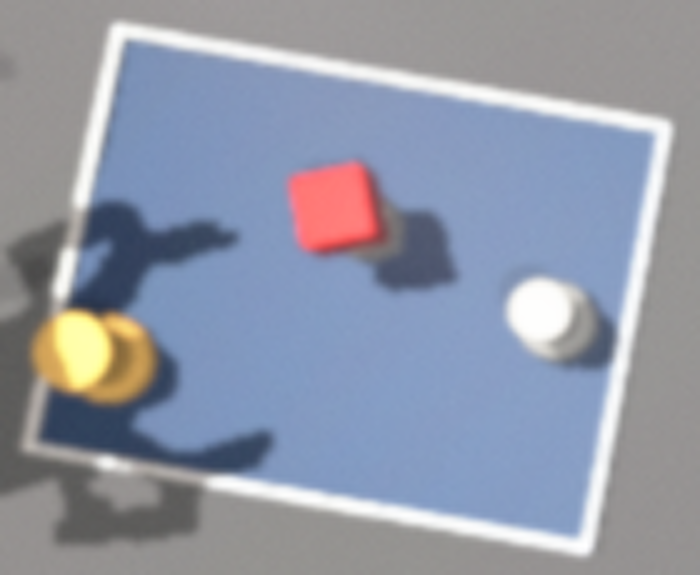

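Run:
```python
from kin import *
def c1(u,v,z): return ray("top",155+u/5-.4,160+v/5-.4,z)
T=[c1(*q,104) for q in[(288,180),(360,162),(382,238),(312,252)]]; print(np.mean(T,0).round(1))
def c5(u,v,z): return ray("scene",330+u/4.5-.4,170+v/4.2-.4,z)
S=[c5(*q,104) for q in[(333,177),(394,199),(366,243),(306,214)]]; print(np.mean(S,0).round(1),np.round(S,1).tolist())
for n,u,v in(("scene",205+347/6-.4,115+143/6-.4),): print("collar scene",ray(n,u,v,82).round(1))
s=r.sense(); M=R.from_euler('xyz',s['tcp_rot']).as_matrix()
z=np.array([.9763,.2164,0]); Rf=np.column_stack([[0,0,-1],np.cross(z,[0,0,-1]),z]); print('rot',R.from_matrix(Rf@M.T).as_rotvec().round(3))
print(ik(np.array([559,194,200]),Rf,s['qpos']))
```

```text
[558.3 185.8 104. ]
[564. 188. 104.] [[549.8, 171.1, 104.0], [546.6, 198.5, 104.0], [580.2, 205.5, 104.0], [579.5, 176.8, 104.0]]
collar scene [ 504.9 -260.6   82. ]
rot [ 1.241  0.278 -0.   ]
(array([ 3.34042827e-01,  3.33001610e-01,  1.73746846e+00, -1.42678188e-11,
        1.07112259e+00,  1.15916210e-01]), np.float64(4.322345406064142e-10))
```

step_arm:
  rows:
    - [2, -10, 0, 0.155, 0.035, 0, 85]
    - [5, -20, 0, 0.31, 0.07, 0, 85]
    - [7, -35, 0, 0.465, 0.105, 0, 85]
    - [10, -48, 0, 0.62, 0.14, 0, 85]
    - [12, -60, -5, 0.775, 0.175, 0, 85]
    - [15, -72, -20, 0.93, 0.21, 0, 85]
    - [18, -84, -40, 1.085, 0.243, 0, 85]
    - [19, -92, -60, 1.241, 0.278, 0, 85]

```text
clock: 11.4
eef_pos: [561.1, 185.2, 202.1]
tcp_rot: [1.459, 1.565, 1.677]
contact_force: [-0.8, -0.4, -1.0]
opening: 0.992
```

```bash
python3 log.py
```

```text
t 11.4 q [0.313 0.329 1.738 0.006 1.073 0.093] p [561.1 185.2 202.1] x [-0.001  0.006 -1.   ] z [0.976 0.216 0.001] F [-0.8 -0.4 -1. ] T [ 0.   -0.02  0.05] open 0.992
```

step_arm:
  rows:
    - [0, 0, -30, -0.006, 0, 0, 85]
    - [0, 0, -60, -0.006, 0, 0, 85]
    - [0, 0, -90, -0.006, 0, 0, 85]
    - [0, 0, -115, -0.006, 0, 0, 85]
    - [0, 0, -128, -0.006, 0, 0, 85]
    - [0, 0, -132, -0.006, 0, 0, 85]
    - [0, 0, -132, -0.006, 0, 0, 85]
    - [0, 0, -132, -0.006, 0, 0, 60]

```text
clock: 12.4
eef_pos: [561.7, 185.5, 71.0]
tcp_rot: [-0.098, 1.57, 0.12]
contact_force: [-0.1, 0.3, 0.4]
opening: 0.811
```

step_arm:
  rows:
    - [0, 0, 0, 0, 0, 0, 45]
    - [0, 0, 0, 0, 0, 0, 38]
    - [0, 0, 0, 0, 0, 0, 34]
    - [0, 0, 0, 0, 0, 0, 30]
    - [0, 0, 0, 0, 0, 0, 25]
    - [0, 0, 0, 0, 0, 0, 20]
    - [0, 0, 0, 0, 0, 0, 20]
    - [0, 0, 0, 0, 0, 0, 20]
  force: 60

```text
clock: 13.4
eef_pos: [561.3, 185.4, 71.3]
tcp_rot: [-2.412, 1.571, -2.195]
contact_force: [-1.9, -0.1, 4.6]
opening: 0.337
```

```bash
python3 log.py;python3 - <<'E'
from h import *
p,d=vision.grab_frame("scene"); cv2.imwrite("pics/s6.png",cv2.resize(p[150:290,340:480,::-1],None,fx=5,fy=4.2,interpolation=cv2.INTER_CUBIC))
E
```

```text
t 13.4 q [ 0.317  0.495  1.827 -0.     0.82   0.099] p [561.3 185.4  71.3] x [-0. -0. -1.] z [ 0.976  0.216 -0.   ] F [-1.9 -0.1  4.6] T [-0.06  0.59  0.03] open 0.337
```

View pics/s6.png

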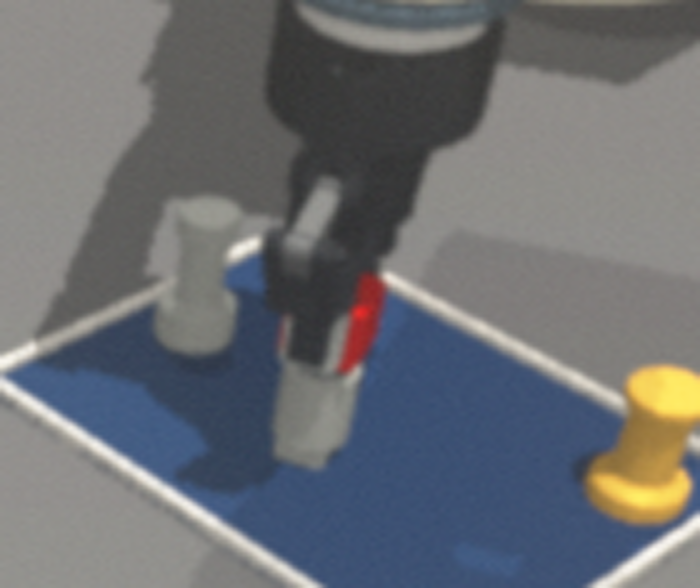

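step_arm:
  rows:
    - [0, 0, 30, 0, 0, 0, 20]
    - [0, 0, 70, 0, 0, 0, 20]
    - [0, 0, 120, 0, 0, -0.1, 20]
    - [-3, -30, 150, 0, 0, -0.25, 20]
    - [-8, -75, 160, 0, 0, -0.4, 20]
    - [-15, -125, 160, 0, 0, -0.55, 20]
    - [-22, -175, 160, 0, 0, -0.7, 20]
    - [-28, -225, 160, 0, 0, -0.85, 20]

```text
clock: 14.45
eef_pos: [532.7, -41.1, 231.2]
tcp_rot: [-2.363, 1.571, -3.0]
contact_force: [1.0, -0.0, -2.4]
opening: 0.348
```

step_arm:
  rows:
    - [-6, -50, 0, 0, 0, -0.15, 20]
    - [-12, -95, 0, 0, 0, -0.3, 20]
    - [-18, -140, 0, 0, 0, -0.45, 20]
    - [-23, -175, -5, 0, 0, -0.58, 20]
    - [-27, -205, -15, 0, 0, -0.68, 20]
    - [-29, -220, -30, 0, 0, -0.74, 20]
    - [-29, -221, -45, 0, 0, -0.74, 20]
    - [-29, -221, -55, 0, 0, -0.74, 20]

```text
clock: 15.45
eef_pos: [503.2, -261.0, 174.6]
tcp_rot: [-2.441, 1.569, 2.467]
contact_force: [0.1, 0.1, -0.9]
opening: 0.343
```

```bash
python3 log.py;python3 - <<'E'
from h import *
p,d=vision.grab_frame("scene"); cv2.imwrite("pics/s7.png",cv2.resize(p[60:200,200:340,::-1],None,fx=5,fy=4.2,interpolation=cv2.INTER_CUBIC))
p,d=vision.grab_frame("top"); cv2.imwrite("pics/t7.png",cv2.resize(p[170:290,370:510,::-1],None,fx=5,fy=5,interpolation=cv2.INTER_CUBIC))
E
```

```text
t 15.45 q [-4.810e-01  3.260e-01  1.812e+00  1.000e-03  1.006e+00  8.940e-01] p [ 503.2 -261.   174.6] x [-0.002  0.001 -1.   ] z [ 0.194 -0.981 -0.002] F [ 0.1  0.1 -0.9] T [ 0.02 -0.01 -0.03] open 0.343
```

View pics/s7.png

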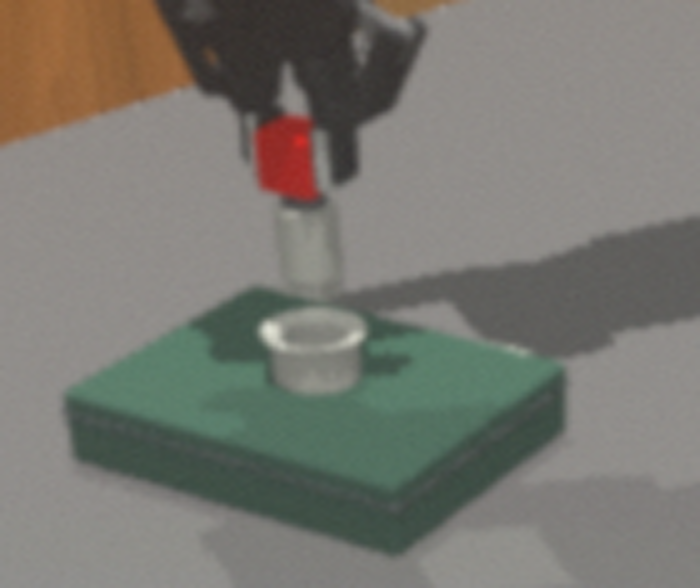

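View pics/t7.png

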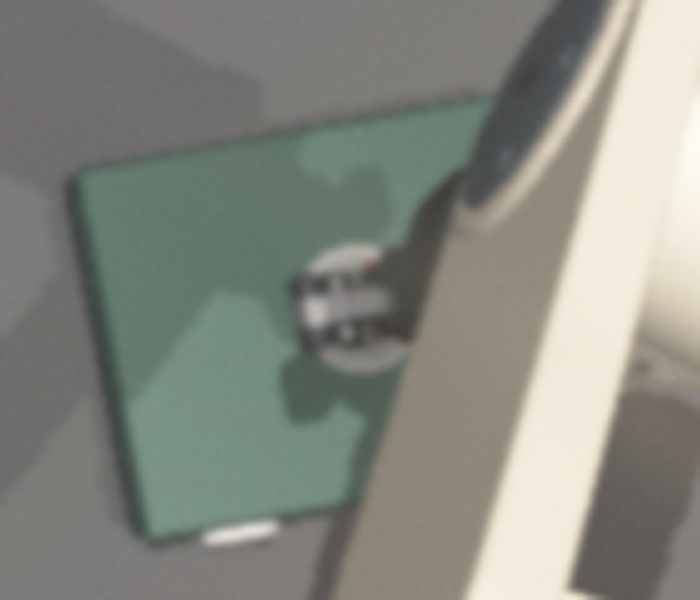

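Run:
```python
from h import *
def px(p): u,v=proj("scene",p); return ((u+.4-200)*5,(v+.4-60)*4.2)
print(px([503.2,-261,112]),px([503.2,-261,158]), px([504,-260.7,82]))
def c(u,v,z): return ray("scene",200+u/5-.4,60+v/4.2-.4,z)
print(c(313,328,82))
```

```text
(np.float64(312.05209032869107), np.float64(283.98310049505983)) (np.float64(305.3513509357978), np.float64(210.61395914440527)) (np.float64(315.482569600247), np.float64(330.4829705890505))
[ 502.75062996 -263.77426894   82.        ]
```

step_arm:
  rows:
    - [0, 0, -8, 0, 0, 0, 20]
    - [0, 0, -16, 0, 0, 0, 20]
    - [0, 0, -22, 0, 0, 0, 20]
    - [0, 0, -26, 0, 0, 0, 20]
    - [0, 0, -30, 0, 0, 0, 20]
    - [0, 0, -33, 0, 0, 0, 20]
    - [0, 0, -36, 0, 0, 0, 20]
    - [0, 0, -38, 0, 0, 0, 20]

```text
clock: 16.55
eef_pos: [503.1, -261.0, 136.6]
tcp_rot: [-2.196, 1.568, 2.712]
contact_force: [-1.7, -2.8, 0.7]
opening: 0.345
```

```bash
python3 log.py
```

```text
t 16.55 q [-0.481  0.374  1.841 -0.     0.929  0.894] p [ 503.1 -261.   136.6] x [-0.002  0.001 -1.   ] z [ 0.194 -0.981 -0.002] F [-1.7 -2.8  0.7] T [-0.5   0.28 -0.  ] open 0.345
```

step_arm:
  rows:
    - [0, 0, -2, 0, 0, 0, 20]
    - [0, 0, -4, 0, 0, 0, 20]
    - [0, -0.5, -6, 0, 0, 0, 20]
    - [0, -0.5, -8, 0, 0, 0, 20]
    - [0, -0.5, -9, 0, 0, 0, 20]
    - [0, -0.5, -10, 0, 0, 0, 20]
    - [0, -0.5, -10, 0, 0, 0, 20]
    - [0, -0.5, -10, 0, 0, 0, 20]

```text
clock: 17.55
eef_pos: [503.5, -262.4, 127.1]
tcp_rot: [-1.316, 1.569, -2.691]
contact_force: [-2.8, -5.3, 1.7]
opening: 0.341
```

```bash
python3 log.py
```

```text
t 17.55 q [-4.820e-01  3.870e-01  1.847e+00 -1.000e-03  9.090e-01  8.930e-01] p [ 503.5 -262.4  127.1] x [-0.001 -0.001 -1.   ] z [ 0.195 -0.981  0.   ] F [-2.8 -5.3  1.7] T [-1.09  0.36 -0.02] open 0.341
```

step_arm:
  rows:
    - [-0.3, -0.5, 1.5, 0, 0, 0.1, 20]
    - [-0.5, -1, 1.5, 0, 0, 0.25, 20]
    - [-0.5, -1, 1.5, 0, 0, 0.4, 20]
    - [-0.5, -1, 1.5, 0, 0, 0.55, 20]
    - [-0.5, -1, 1.5, 0, 0, 0.68, 20]
    - [-0.5, -1, 1.5, 0, 0, 0.78, 20]
    - [-0.5, -1, 1.5, 0, 0, 0.78, 20]
    - [-0.5, -1, 0, 0, 0, 0.78, 20]

```text
clock: 18.55
eef_pos: [503.2, -263.3, 127.1]
tcp_rot: [-1.191, 1.57, -1.788]
contact_force: [-1.1, 1.0, 7.4]
opening: 0.341
```

```bash
python3 log.py
```

```text
t 18.55 q [-4.840e-01  3.870e-01  1.847e+00 -1.000e-03  9.070e-01  1.140e-01] p [ 503.2 -263.3  127.1] x [-0.    -0.001 -1.   ] z [ 0.827 -0.562  0.   ] F [-1.1  1.   7.4] T [0.15 0.11 0.03] open 0.341
```

step_arm:
  rows:
    - [0, 0, -1, 0, 0, -0.03, 20]
    - [0, 0, -2, 0, 0, -0.07, 20]
    - [0, 0, -2, 0, 0, -0.11, 20]
    - [0, 0, -2, 0, 0, -0.15, 20]
    - [0, 0, -2, 0, 0, -0.18, 20]
    - [0, 0, -2, 0, 0, -0.2, 20]
    - [0, 0, -2, 0, 0, -0.2, 20]
    - [0, 0, -2, 0, 0, -0.2, 20]

```text
clock: 19.55
eef_pos: [504.2, -263.8, 126.7]
tcp_rot: [-0.065, 1.568, -0.865]
contact_force: [-1.3, 0.6, 14.1]
opening: 0.343
```

```bash
python3 log.py
```

```text
t 19.55 q [-4.840e-01  3.880e-01  1.847e+00 -1.000e-03  9.050e-01  3.160e-01] p [ 504.2 -263.8  126.7] x [ 0.002 -0.002 -1.   ] z [ 0.697 -0.717  0.003] F [-1.3  0.6 14.1] T [0.17 0.48 0.07] open 0.343
```

step_arm:
  rows:
    - [-0.3, 0, -1.5, 0, 0, -0.03, 20]
    - [-0.5, 0.2, -2, 0, 0, -0.07, 20]
    - [-0.5, 0.2, -2, 0, 0, -0.11, 20]
    - [-0.5, 0.2, -2, 0, 0, -0.15, 20]
    - [-0.5, 0.2, -2, 0, 0, -0.18, 20]
    - [-0.5, 0.2, -2, 0, 0, -0.2, 20]
    - [-0.5, 0.2, -2, 0, 0, -0.2, 20]
    - [-0.5, 0.2, -2, 0, 0, -0.2, 20]

```text
clock: 20.55
eef_pos: [504.4, -264.2, 126.2]
tcp_rot: [0.093, 1.566, -0.908]
contact_force: [-2.2, -0.4, 11.7]
opening: 0.345
```

```bash
python3 log.py
```

```text
t 20.55 q [-0.484  0.388  1.848 -0.003  0.902  0.518] p [ 504.4 -264.2  126.2] x [ 0.003 -0.004 -1.   ] z [ 0.54  -0.842  0.005] F [-2.2 -0.4 11.7] T [-0.11  0.69  0.1 ] open 0.345
```

step_arm:
  rows:
    - [-0.3, 0.3, -1.5, 0.004, 0.003, -0.03, 20]
    - [-0.8, 0.5, -1.5, 0.004, 0.003, -0.07, 20]
    - [-0.8, 0.5, -1.5, 0.004, 0.003, -0.11, 20]
    - [-0.8, 0.5, -1.5, 0.004, 0.003, -0.15, 20]
    - [-0.8, 0.5, -1.5, 0.004, 0.003, -0.18, 20]
    - [-0.8, 0.5, -1.5, 0.004, 0.003, -0.2, 20]
    - [-0.8, 0.5, -1.5, 0.004, 0.003, -0.2, 20]
    - [-0.8, 0.5, -1.5, 0.004, 0.003, -0.2, 20]
  force: 80

```text
clock: 21.55
eef_pos: [503.6, -263.7, 124.6]
tcp_rot: [-1.849, 1.57, -3.05]
contact_force: [-0.1, -0.4, -0.9]
opening: 0.341
```

```bash
python3 log.py
```

```text
t 21.55 q [-0.485  0.391  1.847 -0.     0.904  0.716] p [ 503.6 -263.7  124.6] x [-0. -0. -1.] z [ 0.362 -0.932 -0.   ] F [-0.1 -0.4 -0.9] T [-0.01  0.02  0.  ] open 0.341
```

step_arm:
  rows:
    - [0, 0, -1.5, 0, 0, 0, 20]
    - [0, 0, -3, 0, 0, 0, 20]
    - [0, 0, -4.5, 0, 0, 0, 20]
    - [0, 0, -6, 0, 0, 0, 20]
    - [0, 0, -7, 0, 0, 0, 20]
    - [0, 0, -8, 0, 0, 0, 20]
    - [0, 0, -9, 0, 0, 0, 20]
    - [0, 0, -9, 0, 0, 0, 20]

```text
clock: 22.55
eef_pos: [503.8, -263.7, 117.3]
tcp_rot: [-0.442, 1.571, -1.643]
contact_force: [-4.5, 3.2, 16.1]
opening: 0.341
```

```bash
python3 log.py
```

```text
t 22.55 q [-0.485  0.401  1.852 -0.     0.889  0.716] p [ 503.8 -263.7  117.3] x [-0. -0. -1.] z [ 0.362 -0.932  0.   ] F [-4.5  3.2 16.1] T [0.66 1.02 0.01] open 0.341
```

step_arm:
  rows:
    - [-0.3, 0.2, 0, 0, 0, -0.08, 20]
    - [-0.5, 0.4, -0.5, 0, 0, -0.18, 20]
    - [-0.5, 0.4, -0.5, 0, 0, -0.28, 20]
    - [-0.5, 0.4, -0.5, 0, 0, -0.38, 20]
    - [-0.5, 0.4, -0.5, 0, 0, -0.48, 20]
    - [-0.5, 0.4, -0.5, 0, 0, -0.58, 20]
    - [-0.5, 0.4, -0.5, 0, 0, -0.68, 20]
    - [-0.5, 0.4, -0.5, 0, 0, -0.75, 20]

```text
clock: 23.55
eef_pos: [503.4, -263.5, 117.3]
tcp_rot: [0.667, 1.57, -1.286]
contact_force: [-1.6, 0.9, 3.6]
opening: 0.338
```

```bash
python3 log.py
```

```text
t 23.55 q [-4.850e-01  4.000e-01  1.853e+00 -1.000e-03  8.880e-01  1.469e+00] p [ 503.4 -263.5  117.3] x [ 0.    -0.001 -1.   ] z [-0.373 -0.928  0.   ] F [-1.6  0.9  3.6] T [0.02 0.36 0.22] open 0.338
```

step_arm:
  rows:
    - [0, 0, -0.5, 0, 0, -0.03, 20]
    - [0, 0, -0.5, 0, 0, -0.06, 20]
    - [0, 0, -0.5, 0, 0, -0.09, 20]
    - [0, 0, -0.5, 0, 0, -0.12, 20]
    - [0, 0, -0.5, 0, 0, -0.14, 20]
    - [0, 0, -0.5, 0, 0, -0.16, 20]
    - [0, 0, -0.5, 0, 0, -0.16, 20]
    - [0, 0, -0.5, 0, 0, -0.16, 20]

```text
clock: 24.55
eef_pos: [503.4, -263.5, 117.3]
tcp_rot: [0.532, 1.57, -1.58]
contact_force: [-2.0, 1.3, 6.9]
opening: 0.338
```

```bash
python3 log.py
```

```text
t 24.55 q [-4.850e-01  4.000e-01  1.853e+00 -1.000e-03  8.880e-01  1.628e+00] p [ 503.4 -263.5  117.3] x [-0.    -0.001 -1.   ] z [-0.515 -0.857  0.001] F [-2.   1.3  6.9] T [0.19 0.63 0.21] open 0.338
```

Still sliding at drive torque. Creep on in small steps.

step_arm:
  rows:
    - [0, 0, -0.3, 0, 0, -0.01, 20]
    - [0, 0, -0.3, 0, 0, -0.02, 20]
    - [0, 0, -0.3, 0, 0, -0.03, 20]
    - [0, 0, -0.3, 0, 0, -0.04, 20]
    - [0, 0, -0.3, 0, 0, -0.05, 20]
    - [0, 0, -0.3, 0, 0, -0.06, 20]
    - [0, 0, -0.3, 0, 0, -0.06, 20]
    - [0, 0, -0.3, 0, 0, -0.06, 20]

```text
clock: 25.55
eef_pos: [503.3, -263.5, 117.3]
tcp_rot: [0.41, 1.57, -1.761]
contact_force: [-1.5, 1.4, 6.6]
opening: 0.341
```

```bash
python3 log.py
```

```text
t 25.55 q [-4.850e-01  4.000e-01  1.853e+00 -1.000e-03  8.880e-01  1.688e+00] p [ 503.3 -263.5  117.3] x [-0.    -0.001 -1.   ] z [-0.565 -0.825  0.001] F [-1.5  1.4  6.6] T [0.19 0.58 0.23] open 0.341
```

step_arm:
  rows:
    - [0, 0, -0.3, 0, 0, -0.01, 20]
    - [0, 0, -0.3, 0, 0, -0.02, 20]
    - [0, 0, -0.3, 0, 0, -0.03, 20]
    - [0, 0, -0.3, 0, 0, -0.04, 20]
    - [0, 0, -0.3, 0, 0, -0.05, 20]
    - [0, 0, -0.3, 0, 0, -0.06, 20]
    - [0, 0, -0.3, 0, 0, -0.06, 20]
    - [0, 0, -0.3, 0, 0, -0.06, 20]

```text
clock: 26.55
eef_pos: [503.3, -263.5, 117.3]
tcp_rot: [0.249, 1.57, -1.982]
contact_force: [-2.9, 1.6, 6.7]
opening: 0.338
```

```bash
python3 log.py
```

```text
t 26.55 q [-4.840e-01  4.000e-01  1.853e+00 -1.000e-03  8.880e-01  1.747e+00] p [ 503.3 -263.5  117.3] x [-0.    -0.001 -1.   ] z [-0.614 -0.79   0.001] F [-2.9  1.6  6.7] T [0.2  0.57 0.21] open 0.338
```

step_arm:
  rows:
    - [0, 0, -0.3, 0, 0, -0.01, 20]
    - [0, 0, -0.3, 0, 0, -0.02, 20]
    - [0, 0, -0.3, 0, 0, -0.03, 20]
    - [0, 0, -0.3, 0, 0, -0.04, 20]
    - [0, 0, -0.3, 0, 0, -0.05, 20]
    - [0, 0, -0.3, 0, 0, -0.06, 20]
    - [0, 0, -0.3, 0, 0, -0.06, 20]
    - [0, 0, -0.3, 0, 0, -0.06, 20]

```text
clock: 27.55
eef_pos: [503.2, -263.4, 117.3]
tcp_rot: [0.113, 1.57, -2.178]
contact_force: [-1.4, 1.2, 6.3]
opening: 0.339
```

```bash
python3 log.py
```

```text
t 27.55 q [-4.840e-01  4.000e-01  1.853e+00 -1.000e-03  8.880e-01  1.807e+00] p [ 503.2 -263.4  117.3] x [-0.    -0.001 -1.   ] z [-0.66  -0.752  0.001] F [-1.4  1.2  6.3] T [0.18 0.6  0.18] open 0.339
```

step_arm:
  rows:
    - [0, 0, -0.3, 0, 0, -0.01, 20]
    - [0, 0, -0.3, 0, 0, -0.02, 20]
    - [0, 0, -0.3, 0, 0, -0.03, 20]
    - [0, 0, -0.3, 0, 0, -0.04, 20]
    - [0, 0, -0.3, 0, 0, -0.05, 20]
    - [0, 0, -0.3, 0, 0, -0.06, 20]
    - [0, 0, -0.3, 0, 0, -0.06, 20]
    - [0, 0, -0.3, 0, 0, -0.06, 20]

```text
clock: 28.55
eef_pos: [503.1, -263.3, 117.3]
tcp_rot: [-0.09, 1.57, -2.441]
contact_force: [-1.7, 2.5, 6.5]
opening: 0.336
```

```bash
python3 log.py
```

```text
t 28.55 q [-4.840e-01  4.000e-01  1.853e+00 -1.000e-03  8.890e-01  1.867e+00] p [ 503.1 -263.3  117.3] x [-0.001 -0.001 -1.   ] z [-0.703 -0.711  0.001] F [-1.7  2.5  6.5] T [0.34 0.59 0.53] open 0.336
```

step_arm:
  rows:
    - [0, 0, -0.3, 0, 0, -0.005, 20]
    - [0, 0, -0.3, 0, 0, -0.01, 20]
    - [0, 0, -0.3, 0, 0, -0.015, 20]
    - [0, 0, -0.3, 0, 0, -0.02, 20]
    - [0, 0, -0.3, 0, 0, -0.025, 20]
    - [0, 0, -0.3, 0, 0, -0.025, 20]
    - [0, 0, -0.3, 0, 0, -0.025, 20]
    - [0, 0, -0.3, 0, 0, -0.025, 20]

```text
clock: 29.55
eef_pos: [503.1, -263.3, 117.3]
tcp_rot: [-0.063, 1.57, -2.437]
contact_force: [-2.6, 1.4, 6.4]
opening: 0.34
```

```bash
python3 log.py
```

```text
t 29.55 q [-4.840e-01  4.000e-01  1.853e+00 -1.000e-03  8.890e-01  1.891e+00] p [ 503.1 -263.3  117.3] x [-0.001 -0.001 -1.   ] z [-0.719 -0.694  0.001] F [-2.6  1.4  6.4] T [0.34 0.56 0.79] open 0.34
```

step_arm:
  rows:
    - [0, 0, 0, 0, 0, 0.02, 20]
    - [0, 0, 0, 0, 0, 0.03, 20]
    - [0, 0, 0, 0, 0, 0.03, 32]
    - [0, 0, 0, 0, 0, 0.03, 38]
    - [0, 0, 0, 0, 0, 0.03, 45]
    - [0, 0, 0, 0, 0, 0.03, 55]
    - [0, 0, 0, 0, 0, 0.03, 60]
    - [0, 0, 0, 0, 0, 0.03, 60]

```text
clock: 30.55
eef_pos: [503.1, -263.3, 117.3]
tcp_rot: [0.009, 1.57, -2.335]
contact_force: [1.1, -0.7, -0.4]
opening: 0.7
```

```bash
python3 log.py
```

```text
t 30.55 q [-0.484  0.4    1.853 -0.002  0.889  1.861] p [ 503.1 -263.3  117.3] x [-0.001 -0.001 -1.   ] z [-0.698 -0.716  0.001] F [ 1.1 -0.7 -0.4] T [ 0.01 -0.04  0.02] open 0.7
```

Released; lift off and clear the view.

step_arm:
  rows:
    - [0, 0, 8, 0, 0, 0, 75]
    - [0, 0, 25, 0, 0, 0, 80]
    - [0, 0, 55, 0, 0, 0, 80]
    - [0, 0, 90, 0, 0, 0, 80]
    - [-10, 0, 130, 0, 0, 0, 80]
    - [-30, 30, 150, 0, 0, 0, 80]
    - [-55, 70, 160, 0, 0, 0, 80]
    - [-70, 110, 160, 0, 0, 0, 80]

```text
clock: 31.55
eef_pos: [432.6, -152.5, 279.5]
tcp_rot: [1.633, 1.568, -0.712]
contact_force: [0.6, 0.1, -1.1]
opening: 0.937
```

step_arm:
  rows:
    - [-5, 45, 0, 0, 0, 0, 80]
    - [-10, 90, 0, 0, 0, 0, 80]
    - [-10, 130, 0, 0, 0, 0, 80]
    - [-10, 150, 0, 0, 0, 0, 80]
    - [-10, 160, 0, 0, 0, 0, 80]
    - [-10, 160, 0, 0, 0, 0, 80]
    - [-10, 160, 0, 0, 0, 0, 80]
    - [-10, 160, 0, 0, 0, 0, 80]

```text
clock: 32.55
eef_pos: [422.7, 6.8, 279.6]
tcp_rot: [1.567, 1.568, -0.779]
contact_force: [-0.9, -0.3, -0.5]
opening: 0.936
```

```bash
python3 log.py;python3 - <<'E'
from h import *
p,d=vision.grab_frame("scene"); cv2.imwrite("pics/s8.png",p[...,::-1]);cv2.imwrite("pics/s8c.png",cv2.resize(p[90:200,200:330,::-1],None,fx=6,fy=5,interpolation=cv2.INTER_CUBIC))
p,d=vision.grab_frame("top"); cv2.imwrite("pics/t8.png",p[...,::-1]);cv2.imwrite("pics/t8c.png",cv2.resize(p[170:290,370:510,::-1],None,fx=5,fy=5,interpolation=cv2.INTER_CUBIC))
W=cloud("top",d); print(W[225:240:3,436:448:2,2].round(0))
E
```

```text
t 32.55 q [ 1.400e-02 -2.500e-02  1.980e+00 -2.000e-03  1.184e+00  2.361e+00] p [422.7   6.8 279.6] x [ 0.002 -0.002 -1.   ] z [-0.7   -0.714  0.   ] F [-0.9 -0.3 -0.5] T [ 0.02  0.06 -0.02] open 0.936
[[ 71.  89. 102. 133. 152. 151.]
 [ 87. 117. 140. 146. 150. 152.]
 [ 90. 133. 146. 151. 152. 149.]
 [ 87. 101. 123. 134. 146. 148.]
 [ 76.  77.  90. 103. 126. 136.]]
```

View pics/s8c.png

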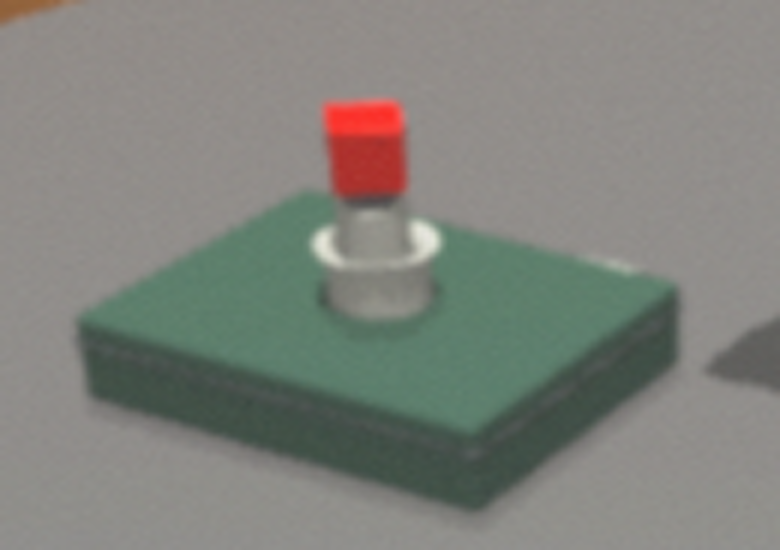

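View pics/t8.png

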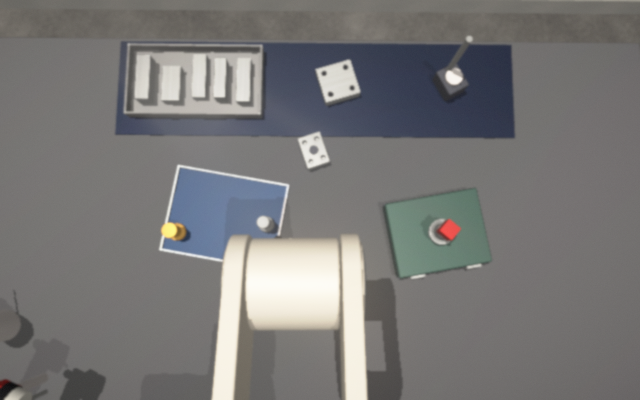

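View pics/s8.png

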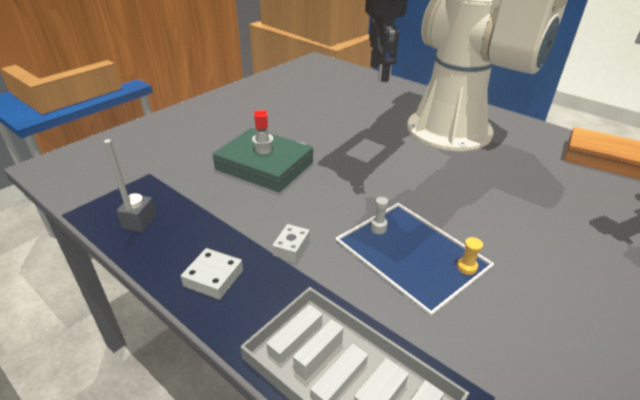

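```bash
python3 -c "
from rig import order
print(order.sign_off())"
```

```text
the job is handed in; nothing more can be done
None
```

The key now stands fully home in the lock, turned clockwise to its stop. I handed the job in at about 32.7 s of the 72 s allowed.

- **Standing it up:** I tilted the key upright by its head and let go of it in the tray between the two gauges. The pictures showed it standing free there.
- **Finding the angle:** I took it again by the square head from above and lowered it into the collar. It rested on the bar at a tool height of 127 mm. I turned it under 7–14 N until it dropped, then lowered it to 117.3 mm, the full 10 mm.
- **Turning to the stop:** The torque held at about 0.2 N m while turning, then rose to 0.5 and 0.8 N m against the stop. The key turned about 1.16 rad after dropping in, which fits 0.9 rad plus the play. I have no direct reading of the lock's angle, so "open" rests on that torque rise and the turn.

**Last checks:**
- The depth camera put the key's top at about 151 mm; 150 mm is fully home.
- The pictures showed the key upright in the lock.
- Both gauges and the insert looked unmoved.
- The gripper was clear, with no contact force beyond sensor noise.

The two cameras disagreed by up to about 6 mm on some positions. The lock bore turned out about 2–3 mm further in −y than the pictures gave, which I corrected by feel during insertion. None of the checks failed.

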